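Make up two repair kits at the electronics bench

TASK

Make up the two repair kits from the stock on the bench, in each tray with the part that is fitted first in the pocket beside the white tab: in the green tray the transformer beside the tab and the blue capacitor in the other pocket, in the yellow tray the heat sink beside the tab and the orange relay in the other pocket. Set each part down (do not drop it) upright on the floor of its pocket and let go; leave the black capacitor, the multimeter and the solder reel where they are.

Things in the scene. Friction and masses are not known exactly. Their poses are not given: they have to be found in the camera images.
- green_tray: shallow green plastic kit tray, held fast to the bench, 168 (its x) x 84 (its y) mm outside, walls 14 mm high and 6 mm thick, floor 4 mm thick. A 12 mm wide cross wall, also 14 mm high, parts it into two pockets, each 72 x 72 mm inside, with centres 42 mm from the tray's centre along its +x and -x. A white tab (60 mm wide, sticking out 16 mm, 10 mm high) marks the +x end. Origin: centre of the tray at the bench top; z up. It stands at any turn
- yellow_tray: shallow yellow plastic kit tray, held fast to the bench, 168 (its x) x 84 (its y) mm outside, walls 14 mm high and 6 mm thick, floor 4 mm thick. A 12 mm wide cross wall, also 14 mm high, parts it into two pockets, each 72 x 72 mm inside, with centres 42 mm from the tray's centre along its +x and -x. A white tab (60 mm wide, sticking out 16 mm, 10 mm high) marks the +x end. Origin: centre of the tray at the bench top; z up. It stands at any turn
- transformer: small mains transformer, stands upright in the stock, about 0.22 kg: dark steel core 42 (x) x 24 (y) x 44 (z) mm with a copper-coloured winding 25 mm wide (x) that bulges out of both its sides to 36 mm (y), from 8 to 36 mm up. The two flat core sides, 42 mm apart along x, are the best to grip. Origin: centre of the underside; z up.
- blue_capacitor: large capacitor standing upright: blue can 35 mm in diameter, 50 mm high, blue top with a small silver disc and cross, narrow white stripe down one side, about 0.07 kg. Origin: centre of the underside; z up.
- heat_sink: aluminium finned heat sink standing on end, 40 (x) x 32 (y) x 42 (z) mm over its upright fins, about 0.09 kg; can be gripped across x or y as a plain block. Origin: centre of the underside; z up.
- relay: orange block-shaped relay with a black 8 mm foot and a small white mark on top, standing upright, 36 (x) x 28 (y) x 48 (z) mm, about 0.06 kg. Origin: centre of the underside; z up.
- black_capacitor: capacitor of the same shape and size as the blue one (35 mm diameter, 50 mm high, small silver disc on top) but all black; stands among the stock, loose, and is to stay there. Origin: centre of the underside; z up.
- multimeter: red hand multimeter with a black face lying loose on the bench beyond the stock, 75 (x) x 150 (y) x 40 (z, to the top of its dial) mm; to be left alone. Origin: centre of the underside; z up.
- solder_reel: grey reel of solder, 60 mm diameter, 40 mm high, standing loose between robot and stock; to be left alone. Origin: centre of the underside; z up.
Things that resemble listed ones, but are neither listed nor needed, are in the scene too. Leave any pink look-alike of the black_capacitor alone.

How it is judged (in metres and radians):
At the end, for the whole second after the job is handed in: Transformer and heat sink in the tab-side pockets of the green and yellow tray, blue capacitor and relay in the other pockets: on the floor (under 9 mm up), within 0.12 rad of upright, at rest, released; black capacitor upright, and it, meter and reel within 20 mm of their start (x of transformer in the frame of green_tray between 0.006 and 0.078 m and y of transformer in the frame of green_tray between -0.036 and 0.036 m and z of each of transformer, blue_capacitor in the frame of green_tray below 0.009 m and angle between each of transformer, blue_capacitor, heat_sink, relay, black_capacitor's own z axis and vertical below 0.12 rad and linear speed of each of transformer, blue_capacitor, heat_sink, relay below 0.02 m/s and angular speed of each of transformer, blue_capacitor, heat_sink, relay below 0.3 rad/s and contact force between the fingers and transformer below 0.05 N and x of blue_capacitor in the frame of green_tray between -0.078 and -0.006 m and y of blue_capacitor in the frame of green_tray between -0.036 and 0.036 m and contact force between the fingers and blue_capacitor below 0.05 N and x of heat_sink in the frame of yellow_tray between 0.006 and 0.078 m and y of heat_sink in the frame of yellow_tray between -0.036 and 0.036 m and z of each of heat_sink, relay in the frame of yellow_tray below 0.009 m and contact force between the fingers and heat_sink below 0.05 N and x of relay in the frame of yellow_tray between -0.078 and -0.006 m and y of relay in the frame of yellow_tray between -0.036 and 0.036 m and contact force between the fingers and relay below 0.05 N and distance of each of black_capacitor, multimeter, solder_reel from where it was at the start of the episode below 0.02 m); the robot touches nothing.
It fails at once if the black capacitor is pushed or carried more than 20 mm from its place (distance of black_capacitor from where it was at the start of the episode above 0.02 m).
It fails at once if the multimeter is pushed or carried more than 20 mm from its place (distance of multimeter from where it was at the start of the episode above 0.02 m).
It fails at once if the solder reel is pushed or carried more than 20 mm from its place (distance of solder_reel from where it was at the start of the episode above 0.02 m).
It fails at once if a kit part is dropped or thrown (falls free of the fingers from more than about 25 mm) ((linear speed of transformer above 0.7 m/s and contact force between the fingers and transformer below 0.02 N) or (linear speed of blue_capacitor above 0.7 m/s and contact force between the fingers and blue_capacitor below 0.02 N) or (linear speed of heat_sink above 0.7 m/s and contact force between the fingers and heat_sink below 0.02 N) or (linear speed of relay above 0.7 m/s and contact force between the fingers and relay below 0.02 N)).
It also fails if it takes over 99 s, if anything falls off the work surface, if the arm or the gripper's body presses on something with over 40 N, if the wrist force passes 120 N, or if a joint passes its speed limit or range.

ROBOT

A 6-joint arm with a two-finger parallel gripper is mounted at the origin on the work surface. World frame = base frame: x ahead of the robot, y to its left, z up, the work surface at z = 0. Lengths are in m, angles in degrees, forces in N, time in s.
With the tool pointing down it reaches from about 0.375 to 0.9 m from the base axis. Payload 3.1 kg.
Tool frame: the origin (TCP) lies on the centre line of the jaws, within the pads' length; the fingertips stand 25 mm ahead of it and the grasp point (between the pads) lies 6 mm ahead of it; z points along the fingers, y is the line along which they close (so a half turn about z gives the same grasp; the last joint's range is limited). The gripper opens to 87 mm and grips with 3 to 60 N. Pads are 19 mm wide; open, the fingers measure 117 mm over their backs; the gripper's body (75 mm by 190 mm) begins 51 mm behind the grasp point.
Start: joints at [-87.233, 30.224, 82.088, -0, 67.689, -10.227], TCP at [0.141, -0.609, 0.248] pointing down, gripper open.
Joint ranges: [-176.69, 176.69], [-43.24, 126.21], [12.49, 139.97], [-82, 262], [0, 151.66], [-163.58, 163.58]. Speed limits (degrees/s): [159.86, 159.86, 180, 180, 180, 180].

INTERFACE

Orientations are given as a 3x3 rotation matrix whose columns are the frame's x, y, z axes.
In Python, from rig import read_state, capture, camera_params, hand_in gives the robot as it stands.
- The arm moves only by the tool apply_moves, never from a script. Its argument "rows" is a list of rows, each an object of numbers: "x", "y", "z": the shift along the tool's x, y, z in mm; "rx", "ry", "rz": the turn, a rotation vector about the tool's x, y, z in units of 6 degrees (1.0 is 6 degrees); "claw": the closure in counts, from 0 (fully open) to 255 (shut). A call has 1 to 10 rows; each row is the pose to reach, as a shift and turn from the pose commanded when the call began, along the tool's axes at that moment; what a row does not reach only later rows make up. A row lasts 1/8 s, in which the tool goes at most 62.5 mm and 10.7 degrees, less where a joint would pass 70% of its speed; a pose out of reach is approached as far as the arm can. A call with a gripper value outside its range is refused whole. The fingers move at their own pace and stop on an object; the grip force is fixed at half the most. Time passes only in rows, so rows that repeat a pose let the fingers close. It gives the time, the measured TCP pose, the force, the opening and the grip force at its end, in the units of the state.
- read_state(): the state, without advancing time (a new reading comes with each control period).
- capture(name): name is "scene" or "top"; returns (picture, depth): 384x512x3 uint8, red, green, blue; 384x512 float32, m along the optical axis (not along the pixel's ray), 0 where there is no reading.
- camera_params(name): a dict with "fx", "fy", "cx", "cy" (pixels), "D" ([k1, k2, p1, p2, k3] as OpenCV has them; the pictures are not rectified), "xyz" and "orientation" of the camera in the world. Camera axes: x right, y up, looking along -z (the intrinsics and any distortion apply to the point x, -y, -z); pixel columns grow to the right and rows downward; lengths in m; the calibration is good to about 2 mm. A picture is of the moment at which its call begins. camera_params takes no time and is no camera call.
- hand_in(): hands the job in; it is judged then, once.
The state is a dict: "time_s": time; "joint_positions": joint angles; "qvel": joint speeds; "tau": joint torques, N m; "position": TCP position; "tcp_rot": TCP orientation; "force": force on the tool from outside, world axes, zero at the start; "moment": the same for the moment, N m; "opening": opening from 0.0 (shut) to 1.0 (fully open); "grasp_force": force on a finger pad.
Only numpy, scipy, OpenCV 4.12 (cv2) and the standard library are available. Lean on these libraries where they do the work, as an engineer would, in place of code of your own. Each camera call takes 0.05 s, during which the arm holds its last target. There are 200 camera calls.

## Working session

There is one attempt and no reset: what is moved stays moved. The work goes in short steps, Python scripts to look and compute and a tool call to move; the robot and the scene stay as the last step left them, time stands still between calls to the robot, and variables do not carry over. Pictures are saved under pics/ and viewed, at most 14 in all, crops included, and the job is handed in when it is done.

Besides the shell and the picture viewer there is one more tool, called after "Request:" as name([rows], argument=value, ...), one row to a line, values as JSON. apply_moves: Moves the arm, as the interface text tells. Its arguments: {"type":"object","properties":{"rows":{"type":"array"}},"required":["rows"]}

```bash
ls; mkdir -p pics; cat > h.py <<'E'
import numpy as np, cv2
from rig import *
def snap(n,f):
    p,d=capture(n); cv2.imwrite(f'pics/{f}.png',cv2.cvtColor(p,cv2.COLOR_RGB2BGR)); np.savez(f'/tmp/{f}.npz',p=p,d=d); return p,d
def cloud(n,d):
    c=camera_params(n); K=np.array([[c['fx'],0,c['cx']],[0,c['fy'],c['cy']],[0,0,1.]])
    h,w=d.shape; u,v=np.meshgrid(np.arange(w),np.arange(h))
    q=cv2.undistortPoints(np.stack([u,v],-1).reshape(-1,1,2).astype(float),K,np.array(c['D'],float)).reshape(h,w,2)
    P=np.stack([q[...,0]*d,-q[...,1]*d,-d],-1)
    return P@np.array(c['orientation']).T+np.array(c['xyz'])
E
python3 - <<'E'
from h import *
for n in('top','scene'):
    p,d=snap(n,n+'0'); print(camera_params(n)); P=cloud(n,d); print(np.percentile(P[d>0][:,2],[5,50,95]))
print(read_state())
E
```

```text
pics
{'fx': 424.73526756890595, 'fy': 424.73526756890595, 'cx': 258.20297877890766, 'cy': 191.71194846246235, 'D': array([-0.01341075,  0.        ,  0.        ,  0.        ,  0.        ]), 'xyz': array([0.43613594, 0.01351825, 1.12275879]), 'orientation': array([[ 0.02464767,  0.99195784, -0.12414559],
       [-0.99958285,  0.02632412,  0.01188152],
       [ 0.01505399,  0.12380095,  0.99219288]])}
[-0.75362915 -0.00076028  0.145111  ]
{'fx': 392.83282356918716, 'fy': 392.83282356918716, 'cx': 255.7757233176206, 'cy': 183.05538455828253, 'D': array([-0.11319756,  0.        ,  0.        ,  0.        ,  0.        ]), 'xyz': array([1.22959762, 0.06830982, 0.51019855]), 'orientation': array([[-0.11039001, -0.57526034,  0.81048725],
       [ 0.99388613, -0.06217056,  0.09124246],
       [-0.00209972,  0.81560429,  0.57860628]])}
[-2.99297112e-01 -6.20501815e-05  1.60710335e-01]
{'time_s': 0.1, 'joint_positions': array([-8.72302662e+01,  3.02747927e+01,  8.21516178e+01, -1.09396142e-03,
        6.76885421e+01, -1.02289672e+01]), 'qvel': array([-0.0747107 , -0.0774193 , -0.20865608,  0.09098192,  0.05011004,
       -0.03804075]), 'tau': array([-2.81604716e-04, -4.40985918e+01, -1.77150393e+01,  6.34783320e-02,
        5.34146489e-02, -3.79597759e-05]), 'position': array([ 0.14055563, -0.60834197,  0.24664279]), 'tcp_rot': array([[ 9.74373550e-01,  2.24935930e-01, -1.14591865e-04],
       [ 2.24935704e-01, -9.74371550e-01,  2.00310234e-03],
       [ 3.38914634e-04, -1.97754574e-03, -9.99997987e-01]]), 'force': array([-0.33296168,  0.00391806, -0.18613907]), 'moment': array([0.00328969, 0.06556569, 0.00803306]), 'grasp_force': 0.0, 'opening': 1.0034365795623796}
```

View pics/top0.png

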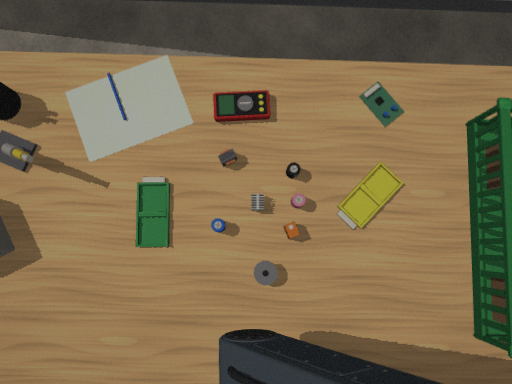

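View pics/scene0.png

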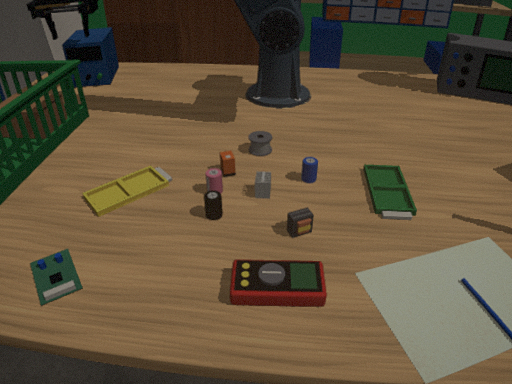

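The top view shows:
- Transformer (229,158), blue capacitor (218,225), heat sink (258,202) and relay (292,230).
- Black capacitor (293,170), pink look-alike (299,201), reel (266,273) and meter (242,106).
- Green tray (153,213) with its tab at (154,180); yellow tray (370,196) with its tab at (347,220).

Now to measure them.

```bash
cat > meas.py <<'E'
from h import *
objs=dict(transformer=(229,158,.044),blue=(218,225,.05),sink=(258,202,.042),relay=(292,230,.048),black=(293,170,.05),pink=(299,201,.05),reel=(266,273,.04))
def top():
    z=np.load('/tmp/top0.npz'); p,d=z['p'],z['d']; P=cloud('top',d)
    for n,(u,v,h) in objs.items():
        s=np.s_[v-20:v+21,u-20:u+21]; m=(np.abs(P[s][...,2]-h)<.009).astype(np.uint8)
        k,lab=cv2.connectedComponents(m); yy,xx=np.nonzero(lab); i=np.argmin((yy-20)**2+(xx-20)**2)
        q=P[s][lab==lab[yy[i],xx[i]]]
        r=cv2.minAreaRect((q[:,:2]*1000).astype(np.float32))
        print(n,len(q),'ctr',np.round(r[0],1),'size',np.round(r[1],1),'ang',round(r[2],1),'z',np.round(np.percentile(q[:,2],[10,50,90])*1000,1))
    hsv=cv2.cvtColor(p,cv2.COLOR_RGB2HSV)
    for n,(u,v,lo,hi) in dict(green=(153,213,50,80),yellow=(370,196,22,33)).items():
        s=np.s_[v-45:v+46,u-45:u+46]; H=hsv[s]
        m=(H[...,0]>lo)&(H[...,0]<hi)&(H[...,1]>150)&(P[s][...,2]>.009)&(P[s][...,2]<.02)
        q=P[s][m]; r=cv2.minAreaRect((q[:,:2]*1000).astype(np.float32))
        w=(H[...,1]<70)&(H[...,2]>130)&(P[s][...,2]>.004); t=P[s][w].mean(0)
        print(n,m.sum(),'ctr',np.round(r[0],1),'size',np.round(r[1],1),'ang',round(r[2],1),'z',np.median(q[:,2]),'tab',np.round(t*1000,1),w.sum(),'dist',np.hypot(*(t[:2]*1000-np.array(r[0]))))
top()
im=cv2.imread('pics/top0.png')[130:300,120:420]; cv2.imwrite('pics/crop.png',cv2.resize(im,None,fx=2.6,fy=2.6,interpolation=cv2.INTER_CUBIC))
E
python3 meas.py
```

```text
transformer 201 ctr [663.2  82.8] size [37.7 41.5] ang 27.8 z [37.  42.  45.2]
blue 152 ctr [484.6 101.2] size [32.9 33. ] ang 1.7 z [46.6 49.3 52. ]
sink 115 ctr [546.6   1.7] size [38.3 28.4] ang 1.4 z [35.1 40.9 44. ]
relay 159 ctr [477.  -87.3] size [35.6 27.6] ang 24.2 z [44.8 47.3 49.6]
black 149 ctr [633.5 -88.9] size [33.3 33.5] ang 43.4 z [46.4 49.2 51.9]
pink 149 ctr [ 553.4 -102.5] size [33.2 33.4] ang 1.7 z [46.7 49.3 52.3]
reel 453 ctr [367.6 -23. ] size [57.4 58.1] ang 1.4 z [37.  39.5 42. ]
green 57 ctr [508.7 273.7] size [159.8  81.8] ang 1.6 z 0.011751853569021975 tab [601.9 278.9   9.1] 114 dist 93.41644197151359
yellow 545 ctr [ 576.6 -297.1] size [ 84.1 167.5] ang 47.2 z 0.013298616961140208 tab [ 508.5 -232.    18.5] 127 dist 94.29066627927074
```

View pics/crop.png

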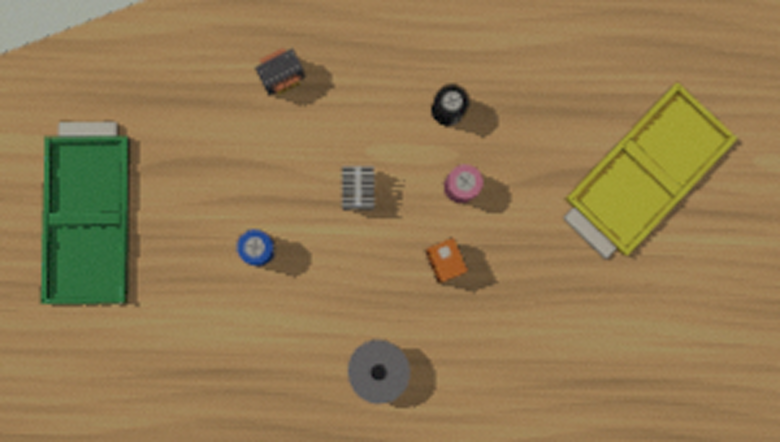

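Possible confusions:
- The blue capacitor (218,225) against the pink look-alike (299,201) and the black capacitor (293,170).
- The green tray (153,213) against the green crate (490,230).
- The relay (292,230) and heat sink (258,202) are each unique.

The crop confirms these choices, and the measured sizes match the sizes given. Next I refine the green tray and plan the first reach, to the relay.

```bash
cat > plan.py <<'E'
import sys; from h import *
from scipy.spatial.transform import Rotation as Rn
x,y,z,a=map(float,sys.argv[1:5])   # mm, closing angle deg
s=read_state(); R=np.array(s['tcp_rot']); p=np.array(s['position'])*1000
c=lambda t:np.array([np.cos(np.radians(t)),np.sin(np.radians(t)),0])
cur=np.degrees(np.arctan2(R[1,1],R[0,1])); a=cur if a==999 else a
Y=c(a); Z=np.array([0,0,-1.]); T=np.stack([np.cross(Y,Z),Y,Z],1)
print('t',round(s['time_s'],2),'pos',p.round(1),'yang',round(cur,1),'q6',round(s['joint_positions'][5],1),'op',round(s['opening'],3),'gf',round(s['grasp_force'],1))
print('shift',(R.T@(np.array([x,y,z])-p)).round(1),'rot units',(np.degrees(Rn.from_matrix(R.T@T).as_rotvec())/6).round(2))
E
python3 - <<'E'
from h import *
z=np.load('/tmp/top0.npz'); p,d=z['p'],z['d']; P=cloud('top',d)
s=np.s_[168:258,125:181]; H=cv2.cvtColor(p,cv2.COLOR_RGB2HSV)[s]; Q=P[s]
m=(H[...,0]>50)&(H[...,0]<80)&(H[...,1]>110); q=Q[m]; r=cv2.minAreaRect((q[:,:2]*1000).astype(np.float32)); print(m.sum(),r)
w=(H[...,1]<70)&(H[...,2]>130)&(Q[...,2]>.004); w[40:]=0; print(w.sum(),Q[w].mean(0), cv2.minAreaRect((Q[w][:,:2]*1000).astype(np.float32)))
E
python3 plan.py 477 -87.3 140 -65.8
```

```text
2008 ((512.5983276367188, 166.59019470214844), (165.2189178466797, 300.5633239746094), 2.019996404647827)
114 [0.60193265 0.27894145 0.00907546] ((601.943603515625, 279.4447021484375), (11.378864288330078, 58.99692916870117), 1.2240216732025146)
t 0.1 pos [ 140.6 -608.3  246.6] yang -77.0 q6 -10.2 op 1.003 gf 0.0
shift [ 445.  -431.8  107.6] rot units [-0.02 -0.01 -1.87]
```

Request:
apply_moves([
  {"x":45,"y":-43,"z":11,"rz":-0.2,"claw":0},
  {"x":89,"y":-86,"z":22,"rz":-0.4,"claw":0},
  {"x":134,"y":-130,"z":32,"rz":-0.6,"claw":0},
  {"x":178,"y":-173,"z":43,"rz":-0.8,"claw":0},
  {"x":223,"y":-216,"z":54,"rz":-1,"claw":0},
  {"x":267,"y":-259,"z":65,"rz":-1.2,"claw":0},
  {"x":312,"y":-302,"z":75,"rz":-1.4,"claw":0},
  {"x":356,"y":-345,"z":86,"rz":-1.6,"claw":0},
  {"x":400,"y":-389,"z":97,"rz":-1.7,"claw":0},
  {"x":445,"y":-432,"z":107,"rz":-1.87,"claw":0},
])

```text
validation failed for argument at $.ro...
```

```bash
python3 plan.py 477 -87.3 43 -65.8; python3 - <<'E'
from h import *
z=np.load('/tmp/top0.npz'); p,d=z['p'],z['d']; P=cloud('top',d)
s=np.s_[168:258,125:181]; H=cv2.cvtColor(p,cv2.COLOR_RGB2HSV)[s]; Q=P[s]
m=(H[...,0]>50)&(H[...,0]<80)&(H[...,1]>110)&(abs(Q[...,2])<.03); q=Q[m]; print(m.sum(),cv2.minAreaRect((q[:,:2]*1000).astype(np.float32)))
E
```

```text
t 0.1 pos [ 140.6 -608.3  246.6] yang -77.0 q6 -10.2 op 1.003 gf 0.0
shift [ 445.  -431.6  204.6] rot units [-0.02 -0.01 -1.87]
2000 ((508.78094482421875, 274.82318115234375), (165.2189178466797, 83.9627685546875), 2.019996404647827)
```

Request:
apply_moves([
  {"x":45,"y":-43,"z":11,"rx":0,"ry":0,"rz":-0.2,"claw":0},
  {"x":134,"y":-130,"z":32,"rx":0,"ry":0,"rz":-0.6,"claw":0},
  {"x":134,"y":-130,"z":32,"rx":0,"ry":0,"rz":-0.6,"claw":0},
  {"x":223,"y":-216,"z":54,"rx":0,"ry":0,"rz":-1,"claw":0},
  {"x":223,"y":-216,"z":54,"rx":0,"ry":0,"rz":-1,"claw":0},
  {"x":312,"y":-302,"z":75,"rx":0,"ry":0,"rz":-1.4,"claw":0},
  {"x":312,"y":-302,"z":75,"rx":0,"ry":0,"rz":-1.4,"claw":0},
  {"x":400,"y":-389,"z":97,"rx":0,"ry":0,"rz":-1.7,"claw":0},
  {"x":445,"y":-432,"z":107,"rx":0,"ry":0,"rz":-1.9,"claw":0},
  {"x":445,"y":-432,"z":107,"rx":0,"ry":0,"rz":-1.9,"claw":0},
])

```text
time_s: 1.35
position: [0.4756, -0.0898, 0.1408]
tcp_rot: [[0.911, 0.413, 0.0], [0.413, -0.911, -0.0], [0.0, 0.0, -1.0]]
force: [1.1, -1.3, -0.0]
opening: 1.003
grasp_force: 0.0
```

```bash
python3 plan.py 477 -87.3 43 -65.8
```

```text
t 1.35 pos [475.6 -89.8 140.8] yang -65.6 q6 41.7 op 1.003 gf 0.0
shift [ 2.3 -1.8 97.8] rot units [ 0.   -0.    0.03]
```

Request:
apply_moves([
  {"x":1,"y":0,"z":30,"rx":0,"ry":0,"rz":0,"claw":0},
  {"x":1,"y":0,"z":65,"rx":0,"ry":0,"rz":0,"claw":0},
  {"x":1,"y":0,"z":98,"rx":0,"ry":0,"rz":0,"claw":0},
  {"x":1,"y":0,"z":98,"rx":0,"ry":0,"rz":0,"claw":0},
  {"x":1,"y":0,"z":98,"rx":0,"ry":0,"rz":0,"claw":0},
])

```text
time_s: 1.98
position: [0.4759, -0.0914, 0.0438]
tcp_rot: [[0.911, 0.413, 0.0], [0.413, -0.911, -0.0], [0.0, 0.0, -1.0]]
force: [0.0, -0.7, 0.2]
opening: 1.0
grasp_force: 0.0
```

```bash
python3 plan.py 477 -87.3 43 -65.8
```

```text
t 1.98 pos [475.9 -91.4  43.8] yang -65.6 q6 41.5 op 1.0 gf 0.0
shift [ 2.7 -3.2  0.8] rot units [ 0.   -0.    0.03]
```

Request:
apply_moves([
  {"x":2.7,"y":-3.2,"z":0.8,"rx":0,"ry":0,"rz":0,"claw":0},
  {"x":2.7,"y":-3.2,"z":0.8,"rx":0,"ry":0,"rz":0,"claw":0},
  {"x":2.7,"y":-3.2,"z":0.8,"rx":0,"ry":0,"rz":0,"claw":200},
  {"x":2.7,"y":-3.2,"z":0.8,"rx":0,"ry":0,"rz":0,"claw":200},
  {"x":2.7,"y":-3.2,"z":0.8,"rx":0,"ry":0,"rz":0,"claw":200},
  {"x":2.7,"y":-3.2,"z":0.8,"rx":0,"ry":0,"rz":0,"claw":255},
  {"x":2.7,"y":-3.2,"z":0.8,"rx":0,"ry":0,"rz":0,"claw":255},
  {"x":2.7,"y":-3.2,"z":0.8,"rx":0,"ry":0,"rz":0,"claw":255},
])

```text
time_s: 2.98
position: [0.4767, -0.0871, 0.0424]
tcp_rot: [[0.911, 0.413, -0.0], [0.413, -0.911, 0.0], [-0.0, -0.0, -1.0]]
force: [-0.4, 0.8, -0.8]
opening: 0.402
grasp_force: 0.0
```

```bash
python3 plan.py 477 -87.3 150 -65.8;python3 plan.py 607.4 -325.6 150 -65.8
```

```text
t 2.98 pos [476.7 -87.1  42.4] yang -65.6 q6 42.0 op 0.402 gf 0.0
shift [   0.2    0.3 -107.6] rot units [-0.    0.    0.03]
t 2.98 pos [476.7 -87.1  42.4] yang -65.6 q6 42.0 op 0.402 gf 0.0
shift [  20.5  271.1 -107.6] rot units [-0.    0.    0.03]
```

Request:
apply_moves([
  {"x":0,"y":0,"z":0,"rx":0,"ry":0,"rz":0,"claw":255},
  {"x":0,"y":0,"z":0,"rx":0,"ry":0,"rz":0,"claw":255},
  {"x":0,"y":0,"z":0,"rx":0,"ry":0,"rz":0,"claw":255},
  {"x":0,"y":0,"z":0,"rx":0,"ry":0,"rz":0,"claw":255},
])

```text
time_s: 3.48
position: [0.4766, -0.0871, 0.0425]
tcp_rot: [[0.911, 0.413, -0.0], [0.413, -0.911, 0.0], [-0.0, -0.0, -1.0]]
force: [-0.8, 1.3, -0.9]
opening: 0.32
grasp_force: 30.0
```

Request:
apply_moves([
  {"x":0,"y":0,"z":-30,"rx":0,"ry":0,"rz":0,"claw":255},
  {"x":0,"y":0,"z":-75,"rx":0,"ry":0,"rz":0,"claw":255},
  {"x":3,"y":40,"z":-107,"rx":0,"ry":0,"rz":0,"claw":255},
  {"x":6,"y":90,"z":-107,"rx":0,"ry":0,"rz":0,"claw":255},
  {"x":10,"y":140,"z":-107,"rx":0,"ry":0,"rz":0,"claw":255},
  {"x":14,"y":190,"z":-107,"rx":0,"ry":0,"rz":0,"claw":255},
  {"x":18,"y":235,"z":-107,"rx":0,"ry":0,"rz":0,"claw":255},
  {"x":20.5,"y":271,"z":-107,"rx":0,"ry":0,"rz":0,"claw":255},
  {"x":20.5,"y":271,"z":-107,"rx":0,"ry":0,"rz":0,"claw":255},
  {"x":20.5,"y":271,"z":-107,"rx":0,"ry":0,"rz":0,"claw":255},
])

```text
time_s: 4.72
position: [0.6064, -0.3246, 0.1487]
tcp_rot: [[0.911, 0.413, -0.002], [0.413, -0.911, 0.002], [-0.001, -0.003, -1.0]]
force: [0.4, 0.4, -0.7]
opening: 0.318
grasp_force: 30.0
```

```bash
python3 plan.py 607.4 -325.6 49 -65.8
```

```text
t 4.72 pos [ 606.4 -324.6  148.7] yang -65.6 q6 28.2 op 0.318 gf 30.0
shift [ 0.6  1.6 99.7] rot units [-0.02  0.01  0.03]
```

Request:
apply_moves([
  {"x":0.6,"y":1.6,"z":40,"rx":0,"ry":0,"rz":0,"claw":255},
  {"x":0.6,"y":1.6,"z":75,"rx":0,"ry":0,"rz":0,"claw":255},
  {"x":0.6,"y":1.6,"z":92,"rx":0,"ry":0,"rz":0,"claw":255},
  {"x":0.6,"y":1.6,"z":97,"rx":0,"ry":0,"rz":0,"claw":255},
  {"x":0.6,"y":1.6,"z":99.7,"rx":0,"ry":0,"rz":0,"claw":255},
  {"x":0.6,"y":1.6,"z":99.7,"rx":0,"ry":0,"rz":0,"claw":255},
  {"x":0.6,"y":1.6,"z":99.7,"rx":0,"ry":0,"rz":0,"claw":255},
])

```text
time_s: 5.6
position: [0.6091, -0.3272, 0.0509]
tcp_rot: [[0.911, 0.413, 0.002], [0.413, -0.911, -0.001], [0.001, 0.002, -1.0]]
force: [-0.4, -0.8, -1.3]
opening: 0.317
grasp_force: 30.0
```

```bash
python3 plan.py 607.4 -325.6 47 -65.8; python3 -c "
from h import *
snap('top','top1');p,d=snap('scene','scene1')
cv2.imwrite('pics/c1.png',cv2.resize(cv2.imread('pics/scene1.png')[90:310,40:320],None,fx=2.6,fy=2.6))"
```

```text
t 5.6 pos [ 609.1 -327.2   50.9] yang -65.6 q6 28.1 op 0.317 gf 30.0
shift [-0.9 -2.1  3.9] rot units [ 0.02 -0.01  0.03]
```

View pics/c1.png

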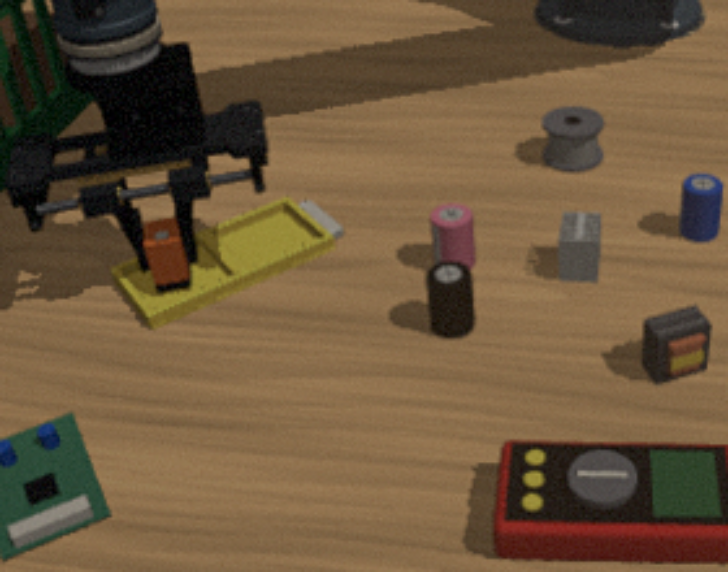

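The relay hangs upright over the far yellow pocket (crop 168,255), clear of the walls. I'll lower the last 4 mm, release and retreat.

Request:
apply_moves([
  {"x":-0.5,"y":-1.5,"z":2,"rx":0,"ry":0,"rz":0,"claw":255},
  {"x":-0.9,"y":-2,"z":3.5,"rx":0,"ry":0,"rz":0,"claw":255},
  {"x":-0.9,"y":-2,"z":4,"rx":0,"ry":0,"rz":0,"claw":255},
  {"x":-0.9,"y":-2,"z":4,"rx":0,"ry":0,"rz":0,"claw":255},
  {"x":-0.9,"y":-2,"z":4,"rx":0,"ry":0,"rz":0,"claw":255},
])

```text
time_s: 6.32
position: [0.6069, -0.3252, 0.0465]
tcp_rot: [[0.911, 0.413, -0.0], [0.413, -0.911, 0.0], [-0.0, -0.0, -1.0]]
force: [-2.0, 1.6, 5.6]
opening: 0.319
grasp_force: 30.0
```

Request:
apply_moves([
  {"x":0,"y":0,"z":0,"rx":0,"ry":0,"rz":0,"claw":120},
  {"x":0,"y":0,"z":0,"rx":0,"ry":0,"rz":0,"claw":90},
  {"x":0,"y":0,"z":0,"rx":0,"ry":0,"rz":0,"claw":60},
  {"x":0,"y":0,"z":0,"rx":0,"ry":0,"rz":0,"claw":60},
  {"x":0,"y":0,"z":-5,"rx":0,"ry":0,"rz":0,"claw":60},
  {"x":0,"y":0,"z":-30,"rx":0,"ry":0,"rz":0,"claw":40},
  {"x":0,"y":0,"z":-80,"rx":0,"ry":0,"rz":0,"claw":0},
  {"x":0,"y":0,"z":-94,"rx":0,"ry":0,"rz":0,"claw":0},
])

```text
time_s: 7.32
position: [0.6089, -0.3267, 0.1439]
tcp_rot: [[0.911, 0.413, 0.006], [0.413, -0.911, -0.004], [0.004, 0.007, -1.0]]
force: [-0.1, 1.1, 0.3]
opening: 0.963
grasp_force: 0.0
```

```bash
python3 plan.py 546.6 1.7 140 -88.6
```

```text
t 7.33 pos [ 608.9 -326.7  143.9] yang -65.6 q6 28.1 op 0.963 gf 0.0
shift [  78.9 -324.8    2. ] rot units [ 0.05 -0.05  3.83]
```

Request:
apply_moves([
  {"x":10,"y":-40,"z":0,"rx":0,"ry":0,"rz":0.5,"claw":0},
  {"x":22,"y":-90,"z":0,"rx":0,"ry":0,"rz":1,"claw":0},
  {"x":36,"y":-145,"z":0,"rx":0,"ry":0,"rz":1.7,"claw":0},
  {"x":50,"y":-200,"z":0,"rx":0,"ry":0,"rz":2.4,"claw":0},
  {"x":63,"y":-255,"z":0,"rx":0,"ry":0,"rz":3.1,"claw":0},
  {"x":74,"y":-300,"z":0,"rx":0,"ry":0,"rz":3.6,"claw":0},
  {"x":79,"y":-325,"z":0,"rx":0,"ry":0,"rz":3.83,"claw":0},
  {"x":79,"y":-325,"z":0,"rx":0,"ry":0,"rz":3.83,"claw":0},
  {"x":79,"y":-325,"z":0,"rx":0,"ry":0,"rz":3.83,"claw":0},
])

```text
time_s: 8.45
position: [0.5451, 0.0026, 0.1397]
tcp_rot: [[1.0, 0.025, 0.001], [0.025, -1.0, -0.001], [0.001, 0.001, -1.0]]
force: [0.0, -0.5, 1.7]
opening: 0.999
grasp_force: 0.0
```

```bash
python3 plan.py 546.6 1.7 43 -88.6
```

```text
t 8.45 pos [545.1   2.6 139.7] yang -88.6 q6 77.1 op 0.999 gf 0.0
shift [ 1.4  0.9 96.7] rot units [ 0.01 -0.01  0.  ]
```

Request:
apply_moves([
  {"x":1.4,"y":0.9,"z":35,"rx":0,"ry":0,"rz":0,"claw":60},
  {"x":1.4,"y":0.9,"z":75,"rx":0,"ry":0,"rz":0,"claw":80},
  {"x":1.4,"y":0.9,"z":96.7,"rx":0,"ry":0,"rz":0,"claw":80},
  {"x":1.4,"y":0.9,"z":96.7,"rx":0,"ry":0,"rz":0,"claw":80},
  {"x":1.4,"y":0.9,"z":96.7,"rx":0,"ry":0,"rz":0,"claw":80},
  {"x":1.4,"y":0.9,"z":96.7,"rx":0,"ry":0,"rz":0,"claw":80},
])

```text
time_s: 9.2
position: [0.5471, 0.0019, 0.0442]
tcp_rot: [[1.0, 0.024, 0.003], [0.024, -1.0, -0.001], [0.003, 0.001, -1.0]]
force: [-0.5, -0.1, 0.6]
opening: 0.691
grasp_force: 0.0
```

```bash
python3 plan.py 546.6 1.7 43 -88.6
```

```text
t 9.2 pos [547.1   1.9  44.2] yang -88.6 q6 77.1 op 0.691 gf 0.0
shift [-0.5  0.2  1.2] rot units [ 0.01 -0.02 -0.  ]
```

Request:
apply_moves([
  {"x":0,"y":0,"z":0.5,"rx":0,"ry":0,"rz":0,"claw":140},
  {"x":0,"y":0,"z":0.5,"rx":0,"ry":0,"rz":0,"claw":255},
  {"x":0,"y":0,"z":0.5,"rx":0,"ry":0,"rz":0,"claw":255},
  {"x":0,"y":0,"z":0.5,"rx":0,"ry":0,"rz":0,"claw":255},
  {"x":0,"y":0,"z":0.5,"rx":0,"ry":0,"rz":0,"claw":255},
  {"x":0,"y":0,"z":0.5,"rx":0,"ry":0,"rz":0,"claw":255},
])

```text
time_s: 9.95
position: [0.5461, 0.0026, 0.0427]
tcp_rot: [[1.0, 0.025, 0.0], [0.025, -1.0, 0.0], [0.0, -0.0, -1.0]]
force: [-0.2, 0.3, 2.0]
opening: 0.368
grasp_force: 30.0
```

```bash
python3 plan.py 545.8 -268.6 150 -88.6
```

```text
t 9.95 pos [546.1   2.6  42.7] yang -88.6 q6 77.1 op 0.368 gf 30.0
shift [  -6.9  271.1 -107.3] rot units [-0. -0.  0.]
```

Request:
apply_moves([
  {"x":0,"y":0,"z":-30,"rx":0,"ry":0,"rz":0,"claw":255},
  {"x":0,"y":0,"z":-75,"rx":0,"ry":0,"rz":0,"claw":255},
  {"x":0,"y":15,"z":-107,"rx":0,"ry":0,"rz":0,"claw":255},
  {"x":-1,"y":50,"z":-107,"rx":0,"ry":0,"rz":0,"claw":255},
  {"x":-3,"y":105,"z":-107,"rx":0,"ry":0,"rz":0,"claw":255},
  {"x":-4,"y":160,"z":-107,"rx":0,"ry":0,"rz":0,"claw":255},
  {"x":-5,"y":215,"z":-107,"rx":0,"ry":0,"rz":0,"claw":255},
  {"x":-7,"y":255,"z":-107,"rx":0,"ry":0,"rz":0,"claw":255},
  {"x":-7,"y":271,"z":-107,"rx":0,"ry":0,"rz":0,"claw":255},
  {"x":-7,"y":271,"z":-107,"rx":0,"ry":0,"rz":0,"claw":255},
])

```text
time_s: 11.2
position: [0.5454, -0.2688, 0.1491]
tcp_rot: [[1.0, 0.023, -0.001], [0.023, -1.0, 0.001], [-0.001, -0.001, -1.0]]
force: [-0.2, 0.3, -1.0]
opening: 0.362
grasp_force: 30.0
```

```bash
python3 plan.py 545.8 -268.6 50 -88.6
```

```text
t 11.2 pos [ 545.4 -268.8  149.1] yang -88.7 q6 51.9 op 0.362 gf 30.0
shift [ 0.5 -0.1 99.1] rot units [-0.01  0.01 -0.01]
```

Request:
apply_moves([
  {"x":0,"y":0,"z":40,"rx":0,"ry":0,"rz":0,"claw":255},
  {"x":0,"y":0,"z":75,"rx":0,"ry":0,"rz":0,"claw":255},
  {"x":0,"y":0,"z":92,"rx":0,"ry":0,"rz":0,"claw":255},
  {"x":0,"y":0,"z":97,"rx":0,"ry":0,"rz":0,"claw":255},
  {"x":0,"y":0,"z":99,"rx":0,"ry":0,"rz":0,"claw":255},
  {"x":0,"y":0,"z":101,"rx":0,"ry":0,"rz":0,"claw":255},
  {"x":0,"y":0,"z":102,"rx":0,"ry":0,"rz":0,"claw":255},
  {"x":0,"y":0,"z":102.5,"rx":0,"ry":0,"rz":0,"claw":255},
  {"x":0,"y":0,"z":103,"rx":0,"ry":0,"rz":0,"claw":255},
  {"x":0,"y":0,"z":103,"rx":0,"ry":0,"rz":0,"claw":255},
])

```text
time_s: 12.45
position: [0.5458, -0.2687, 0.0467]
tcp_rot: [[1.0, 0.025, 0.0], [0.025, -1.0, -0.0], [0.0, 0.0, -1.0]]
force: [-0.8, 1.2, 0.7]
opening: 0.364
grasp_force: 30.0
```

Request:
apply_moves([
  {"x":0,"y":0,"z":0.5,"rx":0,"ry":0,"rz":0,"claw":120},
  {"x":0,"y":0,"z":0.5,"rx":0,"ry":0,"rz":0,"claw":90},
  {"x":0,"y":0,"z":0.5,"rx":0,"ry":0,"rz":0,"claw":70},
  {"x":0,"y":0,"z":0.5,"rx":0,"ry":0,"rz":0,"claw":70},
  {"x":0,"y":0,"z":-5,"rx":0,"ry":0,"rz":0,"claw":70},
  {"x":0,"y":0,"z":-30,"rx":0,"ry":0,"rz":0,"claw":50},
  {"x":0,"y":0,"z":-80,"rx":0,"ry":0,"rz":0,"claw":0},
  {"x":0,"y":0,"z":-94,"rx":0,"ry":0,"rz":0,"claw":0},
])

```text
time_s: 13.45
position: [0.5474, -0.2697, 0.1441]
tcp_rot: [[1.0, 0.025, 0.005], [0.025, -1.0, -0.004], [0.005, 0.004, -1.0]]
force: [0.5, -0.7, -0.9]
opening: 0.939
grasp_force: 0.0
```

```bash
python3 plan.py 663.2 82.8 140 -62.2
```

```text
t 13.45 pos [ 547.4 -269.7  144.1] yang -88.6 q6 51.9 op 0.939 gf 0.0
shift [ 124.5 -349.6    3.3] rot units [ 0.05 -0.04 -4.4 ]
```

Request:
apply_moves([
  {"x":10,"y":-30,"z":0,"rx":0,"ry":0,"rz":-0.5,"claw":0},
  {"x":27,"y":-75,"z":0,"rx":0,"ry":0,"rz":-1,"claw":0},
  {"x":45,"y":-125,"z":0,"rx":0,"ry":0,"rz":-1.6,"claw":0},
  {"x":63,"y":-177,"z":0,"rx":0,"ry":0,"rz":-2.2,"claw":0},
  {"x":81,"y":-230,"z":0,"rx":0,"ry":0,"rz":-2.9,"claw":0},
  {"x":98,"y":-280,"z":0,"rx":0,"ry":0,"rz":-3.6,"claw":0},
  {"x":114,"y":-325,"z":0,"rx":0,"ry":0,"rz":-4.2,"claw":0},
  {"x":125,"y":-350,"z":0,"rx":0,"ry":0,"rz":-4.4,"claw":0},
  {"x":125,"y":-350,"z":0,"rx":0,"ry":0,"rz":-4.4,"claw":0},
  {"x":125,"y":-350,"z":0,"rx":0,"ry":0,"rz":-4.4,"claw":0},
])

```text
time_s: 14.7
position: [0.6613, 0.0838, 0.14]
tcp_rot: [[0.885, 0.466, -0.002], [0.466, -0.885, -0.0], [-0.002, -0.0, -1.0]]
force: [-0.1, -0.3, 1.0]
opening: 1.001
grasp_force: 0.0
```

```bash
python3 plan.py 663.2 82.8 43 -62.2; python3 -c "
from h import *
snap('top','top2')
cv2.imwrite('pics/c2.png',cv2.resize(cv2.imread('pics/top2.png')[90:290,130:420],None,fx=2.6,fy=2.6))"
```

```text
t 14.7 pos [661.3  83.8 140. ] yang -62.2 q6 59.9 op 1.001 gf 0.0
shift [ 1.4  1.8 97. ] rot units [-0.    0.02  0.  ]
```

View pics/c2.png

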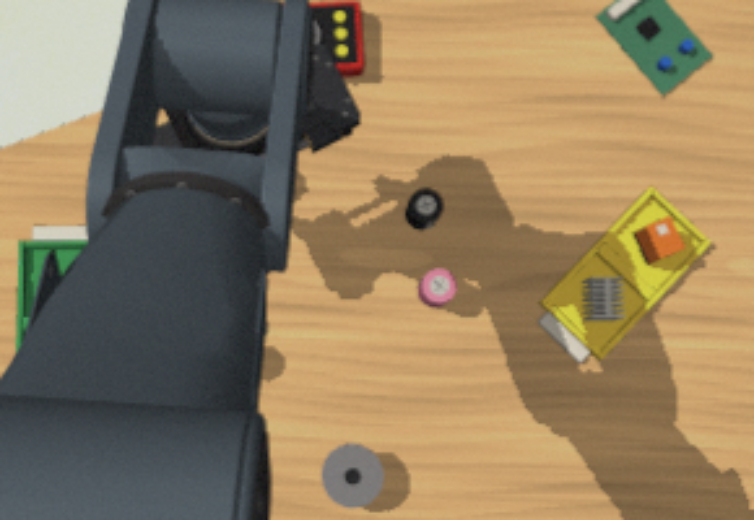

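The yellow kit is in place: relay at crop (660,240), heat sink at (602,298) on the tab side. Next is the transformer.

Request:
apply_moves([
  {"x":1,"y":1,"z":35,"rx":0,"ry":0,"rz":0,"claw":20},
  {"x":1,"y":1,"z":75,"rx":0,"ry":0,"rz":0,"claw":40},
  {"x":1,"y":1,"z":96.7,"rx":0,"ry":0,"rz":0,"claw":60},
  {"x":1,"y":1,"z":96.7,"rx":0,"ry":0,"rz":0,"claw":60},
  {"x":1,"y":1,"z":96.7,"rx":0,"ry":0,"rz":0,"claw":60},
  {"x":1,"y":1,"z":96.7,"rx":0,"ry":0,"rz":0,"claw":60},
])

```text
time_s: 15.5
position: [0.6647, 0.0839, 0.0457]
tcp_rot: [[0.884, 0.467, 0.003], [0.467, -0.884, -0.0], [0.003, 0.002, -1.0]]
force: [-0.7, 0.6, -0.7]
opening: 0.763
grasp_force: 0.0
```

```bash
python3 plan.py 663.2 82.8 43 -62.2
```

```text
t 15.5 pos [664.7  83.9  45.7] yang -62.2 q6 59.8 op 0.763 gf 0.0
shift [-1.8  0.3  2.6] rot units [ 0.02 -0.03  0.  ]
```

Request:
apply_moves([
  {"x":-0.5,"y":0,"z":0.5,"rx":0,"ry":0,"rz":0,"claw":60},
  {"x":-0.5,"y":0,"z":0.5,"rx":0,"ry":0,"rz":0,"claw":60},
  {"x":-0.5,"y":0,"z":0.5,"rx":0,"ry":0,"rz":0,"claw":110},
  {"x":-0.5,"y":0,"z":0.5,"rx":0,"ry":0,"rz":0,"claw":255},
  {"x":-0.5,"y":0,"z":0.5,"rx":0,"ry":0,"rz":0,"claw":255},
  {"x":-0.5,"y":0,"z":0.5,"rx":0,"ry":0,"rz":0,"claw":255},
  {"x":-0.5,"y":0,"z":0.5,"rx":0,"ry":0,"rz":0,"claw":255},
  {"x":-0.5,"y":0,"z":0.5,"rx":0,"ry":0,"rz":0,"claw":255},
])

```text
time_s: 16.5
position: [0.6629, 0.0838, 0.0433]
tcp_rot: [[0.884, 0.467, -0.0], [0.467, -0.884, 0.0], [-0.0, -0.0, -1.0]]
force: [-0.3, 0.4, -0.9]
opening: 0.481
grasp_force: 29.9
```

```bash
python3 plan.py 551.5 277 150 -62.2
```

```text
t 16.5 pos [662.9  83.8  43.3] yang -62.2 q6 59.8 op 0.481 gf 29.9
shift [  -8.4 -222.9 -106.6] rot units [-0.  0.  0.]
```

Request:
apply_moves([
  {"x":0,"y":0,"z":-25,"rx":0,"ry":0,"rz":0,"claw":255},
  {"x":0,"y":0,"z":-70,"rx":0,"ry":0,"rz":0,"claw":255},
  {"x":0,"y":-15,"z":-107,"rx":0,"ry":0,"rz":0,"claw":255},
  {"x":-2,"y":-50,"z":-107,"rx":0,"ry":0,"rz":0,"claw":255},
  {"x":-4,"y":-100,"z":-107,"rx":0,"ry":0,"rz":0,"claw":255},
  {"x":-6,"y":-150,"z":-107,"rx":0,"ry":0,"rz":0,"claw":255},
  {"x":-7,"y":-195,"z":-107,"rx":0,"ry":0,"rz":0,"claw":255},
  {"x":-8.4,"y":-223,"z":-107,"rx":0,"ry":0,"rz":0,"claw":255},
  {"x":-8.4,"y":-223,"z":-107,"rx":0,"ry":0,"rz":0,"claw":255},
  {"x":-8.4,"y":-223,"z":-107,"rx":0,"ry":0,"rz":0,"claw":255},
])

```text
time_s: 17.75
position: [0.5517, 0.2766, 0.1501]
tcp_rot: [[0.884, 0.467, 0.0], [0.467, -0.884, -0.001], [-0.0, 0.001, -1.0]]
force: [-0.1, -0.4, -3.1]
opening: 0.481
grasp_force: 29.9
```

```bash
python3 plan.py 551.5 277 47.3 -62.2
```

```text
t 17.75 pos [551.7 276.6 150.1] yang -62.2 q6 78.5 op 0.481 gf 29.9
shift [  0.   -0.5 102.8] rot units [0.01 0.   0.  ]
```

Request:
apply_moves([
  {"x":0,"y":0,"z":40,"rx":0,"ry":0,"rz":0,"claw":255},
  {"x":0,"y":0,"z":75,"rx":0,"ry":0,"rz":0,"claw":255},
  {"x":0,"y":0,"z":92,"rx":0,"ry":0,"rz":0,"claw":255},
  {"x":0,"y":0,"z":97,"rx":0,"ry":0,"rz":0,"claw":255},
  {"x":0,"y":0,"z":99,"rx":0,"ry":0,"rz":0,"claw":255},
  {"x":0,"y":0,"z":101,"rx":0,"ry":0,"rz":0,"claw":255},
  {"x":0,"y":0,"z":102,"rx":0,"ry":0,"rz":0,"claw":255},
  {"x":0,"y":0,"z":102.5,"rx":0,"ry":0,"rz":0,"claw":255},
  {"x":0,"y":0,"z":103,"rx":0,"ry":0,"rz":0,"claw":255},
  {"x":0,"y":0,"z":103,"rx":0,"ry":0,"rz":0,"claw":255},
])

```text
time_s: 19.0
position: [0.5515, 0.2771, 0.0474]
tcp_rot: [[0.884, 0.467, 0.0], [0.467, -0.884, 0.0], [0.0, -0.0, -1.0]]
force: [-0.0, 0.1, -2.4]
opening: 0.479
grasp_force: 29.9
```

Request:
apply_moves([
  {"x":0,"y":0,"z":0.7,"rx":0,"ry":0,"rz":0,"claw":255},
  {"x":0,"y":0,"z":1,"rx":0,"ry":0,"rz":0,"claw":255},
  {"x":0,"y":0,"z":1,"rx":0,"ry":0,"rz":0,"claw":110},
  {"x":0,"y":0,"z":1,"rx":0,"ry":0,"rz":0,"claw":80},
  {"x":0,"y":0,"z":1,"rx":0,"ry":0,"rz":0,"claw":50},
  {"x":0,"y":0,"z":1,"rx":0,"ry":0,"rz":0,"claw":50},
  {"x":0,"y":0,"z":-5,"rx":0,"ry":0,"rz":0,"claw":50},
  {"x":0,"y":0,"z":-30,"rx":0,"ry":0,"rz":0,"claw":40},
  {"x":0,"y":0,"z":-80,"rx":0,"ry":0,"rz":0,"claw":0},
  {"x":0,"y":0,"z":-94,"rx":0,"ry":0,"rz":0,"claw":0},
])

```text
time_s: 20.25
position: [0.5535, 0.2777, 0.145]
tcp_rot: [[0.884, 0.467, 0.006], [0.467, -0.884, 0.002], [0.007, 0.001, -1.0]]
force: [0.5, 0.2, 0.1]
opening: 0.965
grasp_force: 0.0
```

```bash
python3 plan.py 484.6 101.2 140 -88
```

```text
t 20.25 pos [553.5 277.7 145. ] yang -62.2 q6 78.5 op 0.965 gf 0.0
shift [-143.3  124.     4.2] rot units [-0.   -0.06  4.3 ]
```

Request:
apply_moves([
  {"x":-15,"y":13,"z":0,"rx":0,"ry":0,"rz":0.5,"claw":0},
  {"x":-45,"y":40,"z":0,"rx":0,"ry":0,"rz":1.4,"claw":0},
  {"x":-80,"y":70,"z":0,"rx":0,"ry":0,"rz":2.4,"claw":0},
  {"x":-112,"y":98,"z":0,"rx":0,"ry":0,"rz":3.4,"claw":0},
  {"x":-135,"y":118,"z":0,"rx":0,"ry":0,"rz":4.1,"claw":0},
  {"x":-142,"y":124,"z":0,"rx":0,"ry":0,"rz":4.3,"claw":0},
  {"x":-142,"y":124,"z":0,"rx":0,"ry":0,"rz":4.3,"claw":0},
  {"x":-142,"y":124,"z":0,"rx":0,"ry":0,"rz":4.3,"claw":0},
  {"x":-142,"y":124,"z":0,"rx":0,"ry":0,"rz":4.3,"claw":0},
])

```text
time_s: 21.38
position: [0.4842, 0.102, 0.1414]
tcp_rot: [[0.999, 0.037, 0.001], [0.037, -0.999, 0.0], [0.001, -0.0, -1.0]]
force: [0.5, 1.0, 0.0]
opening: 1.002
grasp_force: 0.0
```

```bash
python3 plan.py 484.6 101.2 43 -88
```

```text
t 21.38 pos [484.2 102.  141.4] yang -87.9 q6 86.8 op 1.002 gf 0.0
shift [ 0.3  0.8 98.4] rot units [-0.   -0.01  0.02]
```

Request:
apply_moves([
  {"x":0.3,"y":0.8,"z":35,"rx":0,"ry":0,"rz":0,"claw":20},
  {"x":0.3,"y":0.8,"z":75,"rx":0,"ry":0,"rz":0,"claw":50},
  {"x":0.3,"y":0.8,"z":98,"rx":0,"ry":0,"rz":0,"claw":70},
  {"x":0.3,"y":0.8,"z":98,"rx":0,"ry":0,"rz":0,"claw":70},
  {"x":0.3,"y":0.8,"z":98,"rx":0,"ry":0,"rz":0,"claw":70},
  {"x":0.3,"y":0.8,"z":98,"rx":0,"ry":0,"rz":0,"claw":70},
  {"x":0.3,"y":0.8,"z":98,"rx":0,"ry":0,"rz":0,"claw":70},
])

```text
time_s: 22.25
position: [0.4847, 0.1004, 0.0443]
tcp_rot: [[0.999, 0.035, 0.002], [0.035, -0.999, -0.0], [0.002, 0.0, -1.0]]
force: [0.6, 0.3, 0.2]
opening: 0.727
grasp_force: 0.0
```

```bash
python3 plan.py 484.6 101.2 43 -88
```

```text
t 22.25 pos [484.7 100.4  44.3] yang -88.0 q6 86.7 op 0.727 gf 0.0
shift [-0.1 -0.8  1.3] rot units [ 0.   -0.02  0.  ]
```

Request:
apply_moves([
  {"x":0,"y":-0.5,"z":0.5,"rx":0,"ry":0,"rz":0,"claw":120},
  {"x":0,"y":-0.5,"z":0.5,"rx":0,"ry":0,"rz":0,"claw":255},
  {"x":0,"y":-0.5,"z":0.5,"rx":0,"ry":0,"rz":0,"claw":255},
  {"x":0,"y":-0.5,"z":0.5,"rx":0,"ry":0,"rz":0,"claw":255},
  {"x":0,"y":-0.5,"z":0.5,"rx":0,"ry":0,"rz":0,"claw":255},
  {"x":0,"y":-0.5,"z":0.5,"rx":0,"ry":0,"rz":0,"claw":255},
  {"x":0,"y":-0.5,"z":0.5,"rx":0,"ry":0,"rz":0,"claw":255},
])

```text
time_s: 23.12
position: [0.484, 0.1008, 0.0429]
tcp_rot: [[0.999, 0.035, -0.0], [0.035, -0.999, 0.0], [-0.0, -0.0, -1.0]]
force: [-0.2, -0.7, 0.9]
opening: 0.39
grasp_force: 30.0
```

```bash
python3 plan.py 467.5 274 150 -88
```

```text
t 23.12 pos [484.  100.8  42.9] yang -88.0 q6 86.8 op 0.39 gf 30.0
shift [ -10.5 -173.6 -107.1] rot units [-0.  0.  0.]
```

Request:
apply_moves([
  {"x":0,"y":0,"z":-25,"rx":0,"ry":0,"rz":0,"claw":255},
  {"x":0,"y":0,"z":-70,"rx":0,"ry":0,"rz":0,"claw":255},
  {"x":-1,"y":-15,"z":-107,"rx":0,"ry":0,"rz":0,"claw":255},
  {"x":-3,"y":-50,"z":-107,"rx":0,"ry":0,"rz":0,"claw":255},
  {"x":-6,"y":-100,"z":-107,"rx":0,"ry":0,"rz":0,"claw":255},
  {"x":-9,"y":-145,"z":-107,"rx":0,"ry":0,"rz":0,"claw":255},
  {"x":-10.5,"y":-174,"z":-107,"rx":0,"ry":0,"rz":0,"claw":255},
  {"x":-10.5,"y":-174,"z":-107,"rx":0,"ry":0,"rz":0,"claw":255},
  {"x":-10.5,"y":-174,"z":-107,"rx":0,"ry":0,"rz":0,"claw":255},
])

```text
time_s: 24.25
position: [0.467, 0.2737, 0.1496]
tcp_rot: [[0.999, 0.035, -0.001], [0.035, -0.999, -0.001], [-0.001, 0.001, -1.0]]
force: [-0.8, 0.6, -1.3]
opening: 0.396
grasp_force: 30.0
```

```bash
python3 plan.py 467.5 274 46.7 -88
```

```text
t 24.25 pos [467.  273.7 149.6] yang -88.0 q6 106.5 op 0.396 gf 30.0
shift [  0.6  -0.3 102.9] rot units [0.01 0.01 0.  ]
```

Request:
apply_moves([
  {"x":0,"y":0,"z":40,"rx":0,"ry":0,"rz":0,"claw":255},
  {"x":0,"y":0,"z":75,"rx":0,"ry":0,"rz":0,"claw":255},
  {"x":0,"y":0,"z":92,"rx":0,"ry":0,"rz":0,"claw":255},
  {"x":0,"y":0,"z":97,"rx":0,"ry":0,"rz":0,"claw":255},
  {"x":0,"y":0,"z":99,"rx":0,"ry":0,"rz":0,"claw":255},
  {"x":0,"y":0,"z":101,"rx":0,"ry":0,"rz":0,"claw":255},
  {"x":0,"y":0,"z":102,"rx":0,"ry":0,"rz":0,"claw":255},
  {"x":0,"y":0,"z":102.5,"rx":0,"ry":0,"rz":0,"claw":255},
  {"x":0,"y":0,"z":103.2,"rx":0,"ry":0,"rz":0,"claw":255},
  {"x":0,"y":0,"z":103.2,"rx":0,"ry":0,"rz":0,"claw":255},
])

```text
time_s: 25.5
position: [0.4676, 0.2745, 0.0469]
tcp_rot: [[0.999, 0.035, 0.0], [0.035, -0.999, 0.0], [0.0, -0.0, -1.0]]
force: [0.0, -0.4, 0.4]
opening: 0.397
grasp_force: 30.0
```

Request:
apply_moves([
  {"x":0,"y":0,"z":0.5,"rx":0,"ry":0,"rz":0,"claw":255},
  {"x":0,"y":0,"z":0.5,"rx":0,"ry":0,"rz":0,"claw":120},
  {"x":0,"y":0,"z":0.5,"rx":0,"ry":0,"rz":0,"claw":90},
  {"x":0,"y":0,"z":0.5,"rx":0,"ry":0,"rz":0,"claw":70},
  {"x":0,"y":0,"z":0.5,"rx":0,"ry":0,"rz":0,"claw":70},
  {"x":0,"y":0,"z":-5,"rx":0,"ry":0,"rz":0,"claw":70},
  {"x":0,"y":0,"z":-30,"rx":0,"ry":0,"rz":0,"claw":50},
  {"x":0,"y":0,"z":-80,"rx":0,"ry":0,"rz":0,"claw":0},
  {"x":0,"y":0,"z":-130,"rx":0,"ry":0,"rz":0,"claw":0},
  {"x":0,"y":0,"z":-180,"rx":0,"ry":0,"rz":0,"claw":0},
])

```text
time_s: 26.75
position: [0.4671, 0.2743, 0.2286]
tcp_rot: [[0.999, 0.035, 0.0], [0.035, -0.999, 0.0], [0.0, -0.0, -1.0]]
force: [0.5, 0.5, 0.0]
opening: 0.983
grasp_force: 0.0
```

Request:
apply_moves([
  {"x":0,"y":40,"z":0,"rx":0,"ry":0,"rz":0,"claw":0},
  {"x":0,"y":95,"z":0,"rx":0,"ry":0,"rz":0,"claw":0},
  {"x":0,"y":150,"z":0,"rx":0,"ry":0,"rz":0,"claw":0},
  {"x":0,"y":200,"z":0,"rx":0,"ry":0,"rz":0,"claw":0},
  {"x":0,"y":240,"z":0,"rx":0,"ry":0,"rz":0,"claw":0},
  {"x":0,"y":260,"z":0,"rx":0,"ry":0,"rz":0,"claw":0},
  {"x":0,"y":260,"z":0,"rx":0,"ry":0,"rz":0,"claw":0},
  {"x":0,"y":260,"z":0,"rx":0,"ry":0,"rz":0,"claw":0},
])

```text
time_s: 27.75
position: [0.4763, 0.0152, 0.2268]
tcp_rot: [[0.999, 0.035, -0.0], [0.035, -0.999, 0.0], [-0.0, -0.0, -1.0]]
force: [-0.1, 0.5, 0.7]
opening: 1.0
grasp_force: 0.0
```

```bash
python3 -c "
from h import *
snap('top','top3');snap('scene','scene3')
a=cv2.imread('pics/top3.png')[80:300,120:420];b=cv2.imread('pics/scene3.png')[80:300,70:430]
cv2.imwrite('pics/c3.png',np.vstack([cv2.resize(x,(600,int(600*x.shape[0]/x.shape[1]*.68))) for x in(a,b)]))"
```

```text
(no output)
```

View pics/c3.png

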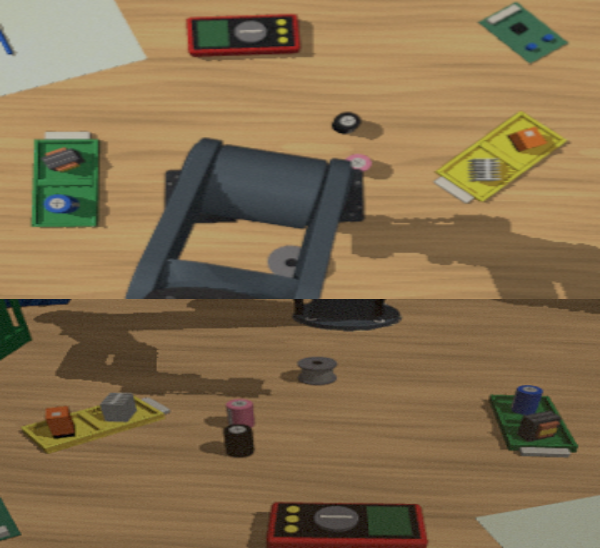

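All four parts stand upright in their pockets. In the top half of the picture, the transformer (62,160) and heat sink (485,170) are beside the tabs, with the blue capacitor (60,203) and relay (528,138) opposite. I'll check the heights numerically and hand in if they are right.

```bash
python3 - <<'E'
from h import *
z=np.load('/tmp/top3.npz'); P=cloud('top',z['d']); ok=True
for n,x,y,h in (('tr',.5515,.277,.048),('blue',.4675,.274,.054),('sink',.5458,-.2686,.046),('relay',.607,-.325,.052),('black',.6335,-.0889,.05)):
    m=(np.hypot(P[...,0]-x,P[...,1]-y)<.035)&(P[...,2]>h-.012)&(P[...,2]<.08); q=P[m]
    c=np.array(cv2.minAreaRect((q[:,:2]*1000).astype(np.float32))[0])/1000; t=np.median(q[:,2])
    print(n,c.round(4),(c-[x,y]).round(4),t.round(4)); ok&=np.hypot(*(c-[x,y]))<.008 and abs(t-h)<.006
print(ok)
if ok: print(hand_in())
E
```

```text
tr [0.5522 0.2757] [ 0.0007 -0.0013] 0.0457
blue [0.4681 0.2728] [ 0.0006 -0.0012] 0.053
sink [ 0.5479 -0.2701] [ 0.0021 -0.0015] 0.0449
relay [ 0.6077 -0.3262] [ 0.0007 -0.0012] 0.0516
black [ 0.633  -0.0885] [-0.0005  0.0004] 0.0492
True
the job is handed in; nothing more can be done
None
```

Both kits are made up and handed in: a final camera check put all four parts within 3 mm of their targets in the right pockets, standing on the floor and released. The black capacitor measured within 1 mm of its start; the multimeter and reel were never touched and looked unmoved, but I did not measure them again.

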